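# Shut the drain under the papermaking vat

## Robot

A 6-joint arm with a two-finger parallel gripper is mounted at the origin on the work surface. World frame = base frame: x ahead of the robot, y to its left, z up, the work surface at z = 0. Lengths are in m, angles in rad, forces in N, time in s.
With the tool pointing down it reaches from about 0.375 to 0.975 m from the base axis. Payload 3.8 kg.
Tool frame: the origin (TCP) lies at the very end of the fingers, on their centre line; the grasp point (between the pads) lies 19 mm behind it; z points along the fingers, y is the direction in which the jaws open and shut (so a half turn about z gives the same grasp; the last joint's range is limited). The gripper opens to 85 mm and grips with 20 to 120 N. Pads are 22 mm wide; open, the fingers measure 114 mm over their backs; the gripper's body (76 mm by 85 mm) begins 54 mm behind the grasp point. The pads swing forward as they close: fully open they stand 13 mm farther back than shut.
Start: joints at [-1.339, 0.264, 1.604, -0, 1.274, -0.037], TCP at [0.179, -0.651, 0.231] pointing down, gripper open.
Joint ranges: [-2.63, 2.63], [-0.94, 2.18], [0.31, 2.57], [-1.31, 4.45], [0, 2.66], [-2.55, 2.55]. Speed limits (rad/s): [2.57, 2.57, 3.14, 3.14, 3.14, 3.14].

## Interface

Orientations are given as a rotation vector (axis times angle).
In Python, from rig import manip gives the robot as it stands. The module is installed in compiled form; this text tells all that it offers.
- The arm moves only by the tool move_arm, never from a script. Its argument "targets" is a list of rows, each an object of numbers: "hand": the finger opening in m, from 0 to 0.0854; "x", "y", "z": the shift along the tool's x, y, z in m; "yaw": the turn about the tool's z in rad. In form: [{"hand": .., "x": .., "y": .., "z": .., "yaw": ..}, ...]. A call has 1 to 5 rows; each row is the pose to reach, as a shift and turn from the pose measured when the call began, along the tool's axes at that moment; what a row does not reach only later rows make up. A row lasts 1/10 s, in which the tool goes at most 50 mm and 8.59 degrees, less where a joint would pass 70% of its speed; a pose out of reach is approached as far as the arm can. A call with a gripper value outside its range is refused whole. The fingers move at their own pace and stop on an object; "force" is the grip in N (left out, the last holds). Time passes only in rows, so rows that repeat a pose let the fingers close. It gives the time, the measured TCP pose, the force and the opening at its end, in the units of the state.
- manip.get_state(): the state, without advancing time (a new reading comes with each control period).
- manip.snapshot(name): name is "scene" or "side" or "wrist"; returns a dict with "color" (420x560x3 uint8, red, green, blue), "z_map" (420x560 float32, m along the optical axis (not along the pixel's ray), 0 where there is no reading), "mtx" (3x3 intrinsics, pixels), "view" (4x4, takes a point from world to camera coordinates). Camera axes: x right, y up, looking along -z (the intrinsics and any distortion apply to the point x, -y, -z); pixel columns grow to the right and rows downward; lengths in m; the calibration is good to about 2 mm. A picture is of the moment at which its call begins.
- manip.close_job(): hands the job in, once; it reports no verdict.
The state is a dict: "clock": time; "joints": joint angles; "joint_velocities": joint speeds; "joint_efforts": joint torques, N m; "position": TCP position; "eef_rot": TCP orientation; "force": force on the tool from outside, world axes, zero at the start; "wrist_torque": the same for the moment, N m; "opening": finger opening in m.
Only numpy, scipy, OpenCV 4.12 (cv2) and the standard library are available. Lean on these libraries where they do the work, as an engineer would, in place of code of your own. Each camera call takes 0.05 s, during which the arm holds its last target.

## Task

Two drain stands face the robot, one carrying a rectangular vat and the other a round basin, each with a drain valve under its board. Shut the drain of the empty rectangular vat: swing the upright grip of its valve lever clockwise seen from above, from the robot's right over to its left, about a quarter turn until it is fully home against its stop. Leave the round basin's valve as it is.

Things in the scene. Friction and masses are not known exactly. Their poses are not given: they have to be found in the camera images.
- vat_valve (a joint): Lever of the rectangular vat's valve, to be turned; vertical axis under the board. Value in rad: 0 = open (robot's right, 45 degrees from straight out of the board's front edge), grows clockwise seen from above to 1.571 = shut, a hard stop 45 degrees to the other side (robot's left). Starts at 0 to 0.35; stiff (0.2 N m, about 1.5 N at the grip); stays where left.
- vat_grip (a point): Upright round black plastic grip at the end of the vat's lever, 16 mm in diameter, standing 76 to 152 mm above the table, 150 mm from the lever's axis, always at least 70 mm in front of the board. Point: on its axis, 129 mm above the table; x points along the lever away from its axis, z up. The lever below is a flat bar 20 mm wide, its top at 76 mm.
- vat_pivot (a point): Point on the lever's vertical axis, 115 mm above the table, in the fixed board; axes of the stand: -x straight out of the board's front edge to the robot (yaw up to 12 degrees), z up. Board 220 mm deep, 280 wide, top at 118 mm, front edge 30 mm in front of this point. On it a clear open box (the vat), 250 mm wide, rim at 186 mm, its front flush with the board's edge to 10 mm.
- basin_grip (a point): The same point on the like grip of the other valve's lever, which is to stay where it is: its stand, of the same form, carries a round clear basin (200 mm across, rim 183 mm above the table). The stands are side by side, about 0.44 m apart; either may be the left one.

How it is judged:
At the end, for the whole second after the job is handed in: The vat's lever is within 12 degrees of its shut stop (joint above 1.36 rad) and at rest, and the grip of the basin's lever is within 20 mm of where it started (value of joint vat_valve above 1.36 rad and velocity of joint vat_valve between -0.05 and 0.05 rad/s and distance of basin_grip from where it was at the start of the episode below 0.02 m); the robot touches nothing.
It fails at once if the basin's valve lever is moved (its grip by more than 20 mm) (distance of basin_grip from where it was at the start of the episode above 0.02 m).
It also fails if it takes over 35 s, if anything falls off the work surface, if the arm or the gripper's body presses on something with over 40 N, if the wrist force passes 120 N, or if a joint passes its speed limit or range.

## Working session

There is one attempt and no reset: what is moved stays moved. The work goes in short steps, Python scripts to look and compute and a tool call to move; the robot and the scene stay as the last step left them, time stands still between calls to the robot, and variables do not carry over. Pictures are saved under pics/ and viewed, and the job is handed in when it is done.

Besides the shell and the picture viewer there is one more tool, called as name(argument=value, ...) on one line, values as JSON. move_arm: Moves the arm, as the interface text tells. Its arguments: {"type":"object","properties":{"targets":{"type":"array","items":{"type":"object","properties":{"hand":{"type":"number"},"x":{"type":"number"},"y":{"type":"number"},"z":{"type":"number"},"yaw":{"type":"number"}}}},"force":{"type":"number"}},"required":["targets"]}

```bash
mkdir -p pics
python3 - <<'E'
from rig import manip
import cv2,numpy as np
s=manip.get_state();print({k:np.round(v,3) for k,v in s.items()})
for n in["scene","side","wrist"]:
    d=manip.snapshot(n);cv2.imwrite(f"pics/{n}0.png",d["color"][:,:,::-1]);np.savez(f"{n}0.npz",**d)
    V=d["view"];print(n,np.round(-V[:3,:3].T@V[:3,3],3),np.round(V[:3,:3],2).tolist(),d["mtx"].tolist())
E
```

```text
{'clock': np.float64(0.0), 'joints': array([-1.339,  0.265,  1.605, -0.   ,  1.274, -0.037]), 'joint_velocities': array([-0.002,  0.001,  0.002, -0.   , -0.   , -0.   ]), 'joint_efforts': array([-0.0000e+00, -5.1511e+01, -3.6732e+01,  0.0000e+00,  1.3000e-02,
        0.0000e+00]), 'position': array([ 0.179, -0.65 ,  0.23 ]), 'eef_rot': array([-3.111, -0.421,  0.   ]), 'force': array([ 1.111,  0.273, -0.478]), 'wrist_torque': array([-0.063,  0.045, -0.055]), 'opening': np.float64(0.086)}
scene [1.036 0.176 0.796] [[-0.5, 0.87, -0.01], [-0.7, -0.39, 0.59], [0.51, 0.3, 0.8]] [[451.0412721076237, 0.0, 276.18464800500095], [0.0, 451.0412721076237, 212.10691756664272], [0.0, 0.0, 1.0]]
side [0.288 0.788 0.69 ] [[-0.94, -0.35, -0.02], [0.16, -0.48, 0.86], [-0.31, 0.8, 0.51]] [[447.75503013270014, 0.0, 277.4189043749298], [0.0, 447.75503013270014, 206.01839938773367], [0.0, 0.0, 1.0]]
wrist [ 0.256 -0.628  0.374] [[0.27, -0.96, -0.0], [0.92, 0.25, -0.31], [0.3, 0.08, 0.95]] [[316.71690451738624, 0.0, 276.18341237718084], [0.0, 316.71690451738624, 210.7015967326957], [0.0, 0.0, 1.0]]
```

View pics/scene0.png

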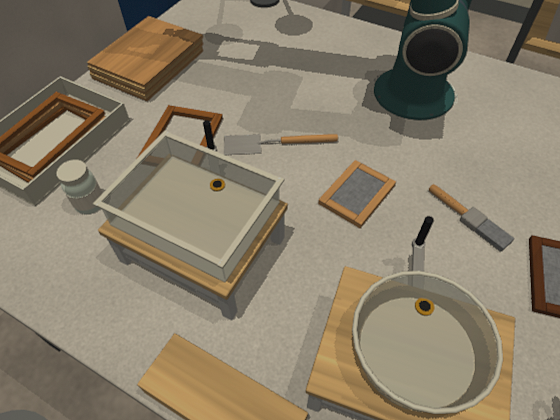

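View pics/side0.png

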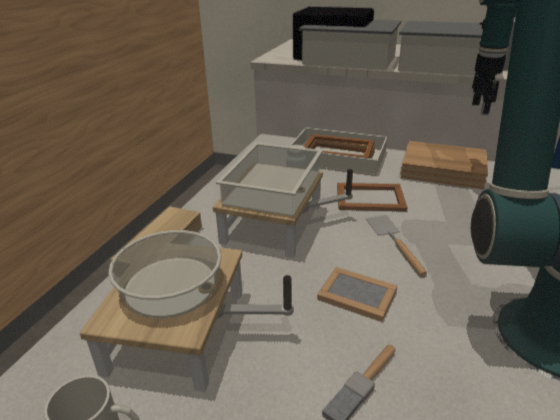

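View pics/wrist0.png

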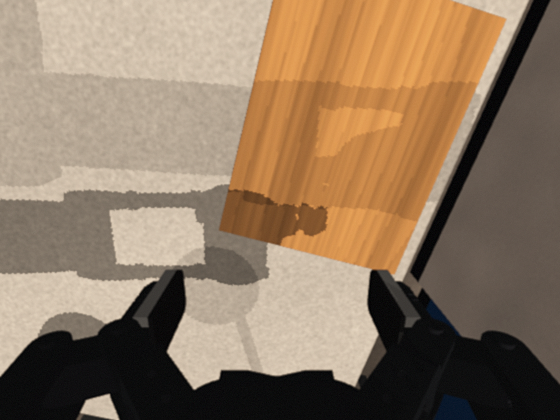

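The scene view shows the vat grip at about (208,135) and the basin grip at (424,230). In the side view they are at (349,182) and (288,292). The rectangular vat is the right-hand stand from the robot's side. I'll mask the black grips and triangulate.

```bash
cat > h.py <<'E'
import numpy as np,cv2
def ray(d,u,v):
    V=d["view"];K=d["mtx"];R=V[:3,:3]
    c=-R.T@V[:3,3];p=np.array([(u-K[0,2])/K[0,0],-(v-K[1,2])/K[1,1],-1.])
    return c,R.T@p
def plane(d,u,v,z):
    c,r=ray(d,u,v);return c+r*(z-c[2])/r[2]
def proj(d,P):
    V=d["view"];K=d["mtx"];q=V[:3,:3]@P+V[:3,3];return K[0,0]*q[0]/-q[2]+K[0,2],K[1,1]*q[1]/q[2]+K[1,2]
def axispt(d,roi):
    x0,y0,x1,y1=roi
    m=(d["color"].max(2)<60).astype(np.uint8); k=np.zeros_like(m);k[y0:y1,x0:x1]=m[y0:y1,x0:x1]
    n,l,st,ce=cv2.connectedComponentsWithStats(k);i=1+np.argmax(st[1:,4])
    ys,xs=np.where(l==i);return xs,ys,st[i]
E
python3 - <<'E'
from h import *
S=dict(np.load("scene0.npz"));D=dict(np.load("side0.npz"))
for name,r1,r2 in[("vat",(195,110,225,160),(335,160,365,205)),("basin",(405,205,440,255),(270,265,305,320))]:
    for cn,d,r in(("scene",S,r1),("side",D,r2)):
        xs,ys,st=axispt(d,r);print(name,cn,st)
        # slice mids -> depth-based points
        for v in np.unique(ys)[::6]:
            u=xs[ys==v];um=u.mean();z=d["z_map"][v,int(round(um))]
            c,q=ray(d,um,v);print(v,um,len(u),np.round(c+q*z,3))
# vat board corners / rim candidates
for nm,d,u,v,z in[("scene rim",S,170,133,.186),("rim",S,283,182,.186),("rim",S,222,275,.186),("rim",S,100,204,.186),
  ("side rim",D,322,152,.186),("rim",D,284,213,.186),("rim",D,262,137,.186),("rim",D,222,184,.186),("board side",D,294,216,.118),("board side",D,323,172,.118),("scene board",S,287,205,.118),("sc board",S,235,292,.118)]:
    print(nm,u,v,np.round(plane(d,u,v,z),3))
E
python3 - <<'E'
import cv2
a=cv2.imread('pics/scene0.png')[90:310,80:310];cv2.imwrite('pics/c1.png',cv2.resize(a,None,fx=2.6,fy=2.6))
a=cv2.imread('pics/side0.png')[110:270,200:420];cv2.imwrite('pics/c2.png',cv2.resize(a,None,fx=3.5,fy=3.5))
E
```

```text
vat scene [203 118  12  31 200]
118 210.0 3 [ 0.364 -0.414  0.014]
124 206.0 7 [ 0.501 -0.307  0.152]
130 207.5 6 [ 0.503 -0.304  0.137]
136 209.5 8 [ 0.501 -0.303  0.119]
142 209.5 6 [ 0.503 -0.305  0.102]
148 211.5 4 [ 0.502 -0.302  0.085]
vat side [346 170   7  25 125]
170 349.5 4 [ 0.496 -0.309  0.15 ]
176 349.0 5 [ 0.494 -0.298  0.137]
182 348.5 4 [ 0.495 -0.302  0.117]
188 348.5 6 [ 0.494 -0.305  0.097]
194 348.5 4 [ 0.492 -0.302  0.079]
basin scene [415 217  18  29 238]
217 428.5 6 [0.505 0.172 0.152]
223 427.0 9 [0.518 0.173 0.15 ]
229 424.5 8 [0.517 0.174 0.131]
235 422.0 9 [0.517 0.174 0.111]
241 419.0 9 [0.518 0.174 0.092]
basin side [284 276   7  34 230]
276 286.5 4 [0.509 0.171 0.15 ]
282 287.0 7 [0.504 0.182 0.146]
288 287.0 7 [0.505 0.181 0.13 ]
294 287.0 7 [0.505 0.183 0.117]
300 287.0 7 [0.504 0.184 0.103]
306 287.0 7 [0.505 0.181 0.085]
scene rim 170 133 [ 0.584 -0.328  0.186]
rim 283 182 [ 0.586 -0.076  0.186]
rim 222 275 [ 0.793 -0.066  0.186]
rim 100 204 [ 0.782 -0.325  0.186]
side rim 322 152 [ 0.578 -0.324  0.186]
rim 284 213 [0.57  0.015 0.186]
rim 262 137 [ 0.779 -0.376  0.186]
rim 222 184 [ 0.758 -0.065  0.186]
board side 294 216 [ 0.58  -0.084  0.118]
board side 323 172 [ 0.577 -0.338  0.118]
scene board 287 205 [ 0.581 -0.07   0.118]
sc board 235 292 [ 0.782 -0.057  0.118]
```

View pics/c1.png

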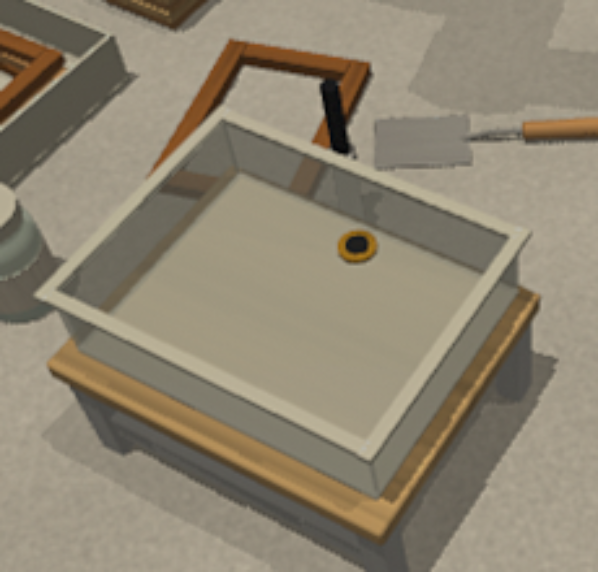

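View pics/c2.png

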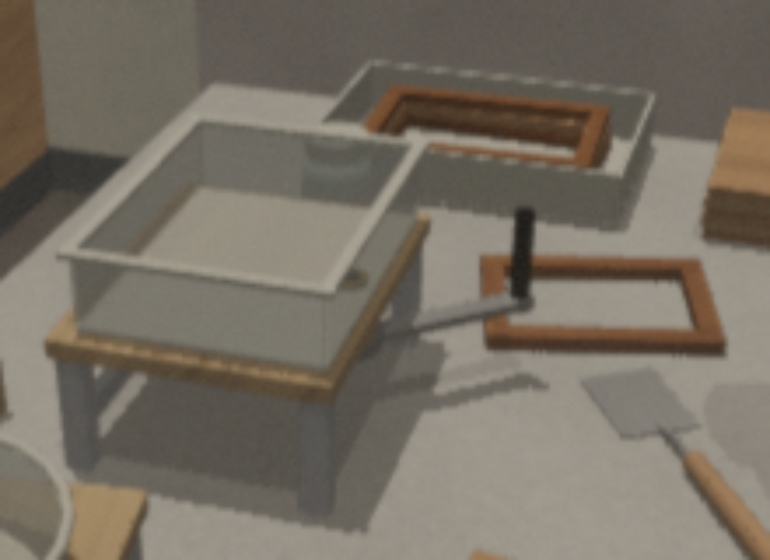

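The crops show the vat's front edge: rim corners at scene (165,133) and (284,180), board front corners at side (322,172) and (295,220). The lever lies on the robot's right. Next I compute the stand yaw, pivot, lever angle and the tool-frame moves.

```bash
cat >> h.py <<'E'
from scipy.spatial.transform import Rotation as Ro
def rel(s,P,ty=None):
    R=Ro.from_rotvec(s["eef_rot"]).as_matrix()
    t=R.T@(np.array(P)-s["position"])
    yaw=None
    if ty is not None:
        q=R.T@np.array([*ty,0]);yaw=np.arctan2(-q[0],q[1])
        if yaw>np.pi/2:yaw-=np.pi
        if yaw<-np.pi/2:yaw+=np.pi
    return np.round(t,4),yaw
E
python3 - <<'E'
from h import *
from rig import manip
S=dict(np.load("scene0.npz"));D=dict(np.load("side0.npz"))
for d,u,v,z in[(S,165.4,133.5,.186),(S,283.8,180.4,.186),(D,321,151,.186),(D,294,193,.186),(S,287.7,204.6,.118),(D,322.3,172.3,.118),(D,295,219.5,.118),(S,217.3,184.6,.122)]:
    print(u,v,np.round(plane(d,u,v,z),3))
# grip: triangulate axis at z=.152/.129 : intersect rays' vertical planes
for nm,a,b in[("vat",[(206,124),(209,139)],[(349,174),(348.5,186)]),("basin",[(427,223),(420.5,238)],[(287,282),(287,300)])]:
    # grip axis vertical: combine each camera's vertical plane (line direction in xy)
    A=[];B=[]
    for d,pts in((S,a),(D,b)):
        (c,r1),(c,r2)=ray(d,*pts[0]),ray(d,*pts[1])
        for r in(r1,r2):
            n=np.array([-r[1],r[0]]);n/=np.linalg.norm(n);A.append(n);B.append(n@c[:2])
    p,res,*_=np.linalg.lstsq(np.array(A),np.array(B),rcond=None);print(nm,p,res, proj(S,np.array([*p,.152])),proj(D,np.array([*p,.152])))
s=manip.get_state();print(np.round(Ro.from_rotvec(s["eef_rot"]).as_matrix(),3))
E
```

```text
165.4 133.5 [ 0.59  -0.335  0.186]
283.8 180.4 [ 0.582 -0.076  0.186]
321 151 [ 0.583 -0.329  0.186]
294 193 [ 0.577 -0.077  0.186]
287.7 204.6 [ 0.58  -0.069  0.118]
322.3 172.3 [ 0.578 -0.335  0.118]
295 219.5 [ 0.573 -0.07   0.118]
217.3 184.6 [ 0.607 -0.211  0.122]
vat [ 0.49611685 -0.31103105] [5.58459872e-07] (np.float64(205.7342344885969), np.float64(121.77210615674416)) (np.float64(349.50882477789423), np.float64(168.99550758957415))
basin [0.50780306 0.17355441] [1.46665506e-07] (np.float64(429.23638621853286), np.float64(218.28874506200577)) (np.float64(286.8287517516575), np.float64(276.16825770564105))
[[ 0.964  0.266 -0.   ]
 [ 0.266 -0.964  0.002]
 [ 0.    -0.002 -1.   ]]
```

move_arm(targets=[{"hand": 0.045,"x": 0.04,"y": -0.024,"z": 0,"yaw": -0.1},{"hand": 0.045,"x": 0.08,"y": -0.049,"z": 0,"yaw": -0.2},{"hand": 0.045,"x": 0.12,"y": -0.073,"z": 0,"yaw": -0.3},{"hand": 0.045,"x": 0.16,"y": -0.098,"z": 0,"yaw": -0.4},{"hand": 0.045,"x": 0.2,"y": -0.122,"z": 0,"yaw": -0.48}])

```text
clock: 0.65
position: [0.3403, -0.4778, 0.2301]
eef_rot: [-2.92, -1.153, -0.0]
force: [1.1, -0.5, -0.6]
opening: 0.0454
```

Run:
```python
from h import *
from rig import manip
s=manip.get_state();print(s["position"],s["opening"],s["force"],rel(s,[.496,-.310,.23],[-.684,.73]))
```

```text
[ 0.34032055 -0.47775959  0.2300869 ] 0.045367010641539335 [ 1.14996267 -0.45625876 -0.64140815] (array([ 0.2283, -0.0162,  0.0004]), np.float64(-0.000874221055279012))
```

move_arm(targets=[{"hand": 0.05,"x": 0.048,"y": -0.004,"z": 0,"yaw": 0},{"hand": 0.05,"x": 0.096,"y": -0.007,"z": 0,"yaw": 0},{"hand": 0.05,"x": 0.144,"y": -0.011,"z": 0,"yaw": 0},{"hand": 0.05,"x": 0.19,"y": -0.014,"z": 0,"yaw": 0},{"hand": 0.05,"x": 0.228,"y": -0.016,"z": 0,"yaw": 0}])

```text
clock: 1.15
position: [0.4971, -0.308, 0.2302]
eef_rot: [-2.919, -1.154, -0.001]
force: [1.4, 0.0, 0.6]
opening: 0.0498
```

Run:
```python
from h import *
from rig import manip
s=manip.get_state();print(s["position"],s["opening"],s["force"],rel(s,[.496,-.310,.11],[-.684,.73]))
o=[]
for n in["side","wrist"]:
    d=manip.snapshot(n);c=d["color"][:,:,::-1].copy();np.savez(n+"1.npz",**d)
    cv2.imwrite(f"pics/{n}1.png",c)
```

```text
[ 0.49710262 -0.30802251  0.23015643] 0.049783165998595766 [1.40440144 0.0331856  0.55883325] (array([-0.0023,  0.001 ,  0.1202]), np.float64(0.00020375950131867882))
```

View pics/side1.png

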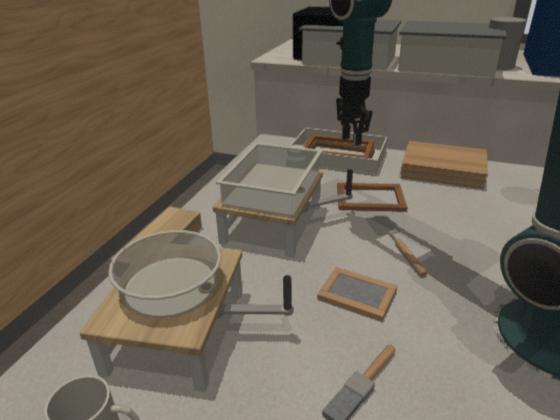

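View pics/wrist1.png

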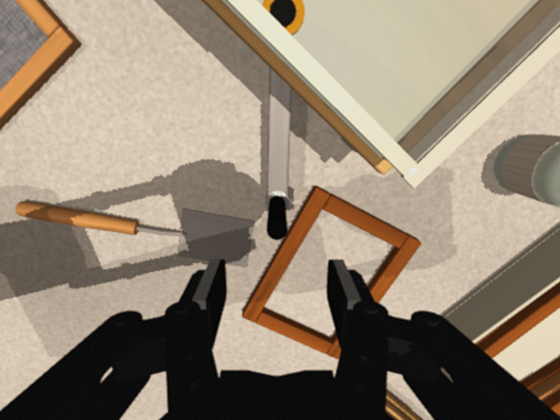

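The wrist view shows the grip top at about (277,232). It is centred between the jaws, and the lever runs straight up the image, so the yaw matches. I'll check the grip and pivot positions from this view.

Run:
```python
from h import *
W=dict(np.load("wrist1.npz"))
print(plane(W,277,232,.152),plane(W,278,200,.078),plane(W,285,12,.122),plane(W,279,80,.076))
p=np.array([.496,-.310,.152]);print(proj(W,p))
```

```text
[ 0.49433098 -0.30984524  0.152     ] [ 0.49805637 -0.30763884  0.078     ] [ 0.60915135 -0.20932165  0.122     ] [ 0.57736046 -0.23399492  0.076     ]
(np.float64(278.6740748242145), np.float64(230.62314440032242))
```

move_arm(targets=[{"hand": 0.05,"x": -0.002,"y": 0.001,"z": 0.03,"yaw": 0},{"hand": 0.05,"x": -0.002,"y": 0.001,"z": 0.065,"yaw": 0},{"hand": 0.05,"x": -0.002,"y": 0.001,"z": 0.1,"yaw": 0},{"hand": 0.05,"x": -0.002,"y": 0.001,"z": 0.122,"yaw": 0},{"hand": 0.03,"x": -0.002,"y": 0.001,"z": 0.122,"yaw": 0}])

```text
clock: 1.75
position: [0.4941, -0.3067, 0.1035]
eef_rot: [-2.909, -1.156, 0.006]
force: [-0.6, 0.9, -0.2]
opening: 0.0369
```

Run:
```python
from h import *
from rig import manip
s=manip.get_state();print(s["position"],s["opening"],s["force"])
d=manip.snapshot("wrist");cv2.imwrite("pics/w2.png",d["color"][:,:,::-1])
d=manip.snapshot("side");cv2.imwrite("pics/s2.png",cv2.resize(d["color"][100:260,240:460,::-1],None,fx=3,fy=3))
C=np.array([.6055,-.207]);g=np.array([.4955,-.309])-C;a0=np.arctan2(g[1],g[0])
print("a0",a0)
for k in np.arange(0,1.66,.12):
    a=a0-k;P=C+.15*np.array([np.cos(a),np.sin(a)]);print(round(k,2),rel(s,[*P,.108],[np.sin(a),-np.cos(a)]))
```

```text
[ 0.49407707 -0.30669992  0.10346382] 0.03692144543416537 [-0.60230024  0.90440026 -0.211938  ]
a0 -2.393912442659209
0.0 (array([-0.0005,  0.0026, -0.0046]), np.float64(0.008866106229143522))
0.12 (array([ 0.0007, -0.0153, -0.0044]), np.float64(0.12887394443832179))
0.24 (array([ 0.0041, -0.033 , -0.0042]), np.float64(0.2488814933012078))
0.36 (array([ 0.0096, -0.0502, -0.004 ]), np.float64(0.36888832004971084))
0.48 (array([ 0.017 , -0.0665, -0.0038]), np.float64(0.48889403332478487))
0.6 (array([ 0.0264, -0.0819, -0.0036]), np.float64(0.6088983056157238))
0.72 (array([ 0.0376, -0.096 , -0.0034]), np.float64(0.7289008920349969))
0.84 (array([ 0.0503, -0.1086, -0.0033]), np.float64(0.8489016443522437))
0.96 (array([ 0.0645, -0.1197, -0.0031]), np.float64(0.968900519483824))
1.08 (array([ 0.0799, -0.129 , -0.003 ]), np.float64(1.0888975819530042))
1.2 (array([ 0.0964, -0.1363, -0.0029]), np.float64(1.2088930001818985))
1.32 (array([ 0.1135, -0.1417, -0.0028]), np.float64(1.3288870368298369))
1.44 (array([ 0.1312, -0.1449, -0.0028]), np.float64(1.4488800337335856))
1.56 (array([ 0.1492, -0.1461, -0.0028]), np.float64(1.5688723923133965))
```

View pics/w2.png

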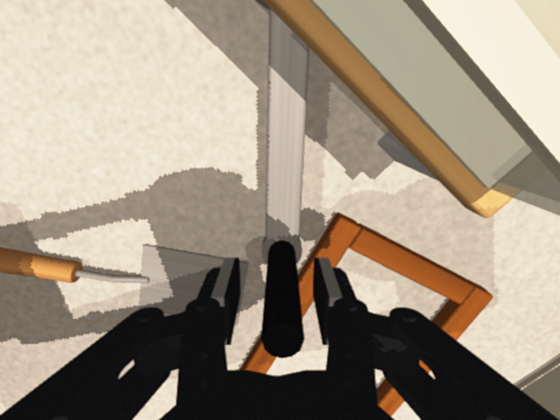

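View pics/s2.png

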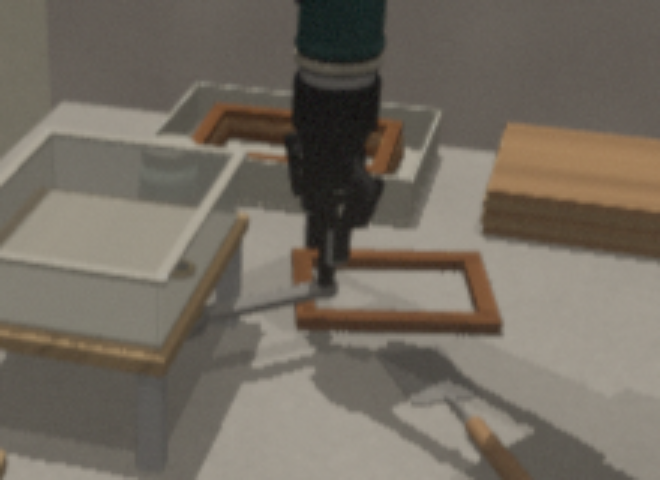

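The grip stands between the two fingers at about (283,300) in the wrist view, clear of both. Now I'll follow the arc.

move_arm(targets=[{"hand": 0.03,"x": 0.0,"y": -0.006,"z": -0.005,"yaw": 0.06},{"hand": 0.03,"x": 0.001,"y": -0.015,"z": -0.004,"yaw": 0.13},{"hand": 0.03,"x": 0.004,"y": -0.033,"z": -0.004,"yaw": 0.25},{"hand": 0.03,"x": 0.01,"y": -0.05,"z": -0.004,"yaw": 0.37},{"hand": 0.03,"x": 0.017,"y": -0.066,"z": -0.004,"yaw": 0.49}])

```text
clock: 2.35
position: [0.4657, -0.2506, 0.1154]
eef_rot: [3.115, 0.409, 0.006]
force: [1.2, -1.5, 0.7]
opening: 0.03
```

```bash
cat > st.py <<'E'
from h import *
from rig import manip
s=manip.get_state();print(s["position"],s["opening"],s["force"],s["joints"])
C=np.array([.6055,-.207]);a0=-2.394
for k in np.arange(.36,1.75,.12):
    a=a0-k;P=C+.15*np.array([np.cos(a),np.sin(a)]);print(round(k,2),*rel(s,[*P,.108],[np.sin(a),-np.cos(a)]))
E
python3 st.py
python3 - <<'E'
from h import *
from rig import manip
d=manip.snapshot("wrist");cv2.imwrite("pics/w3.png",d["color"][:,:,::-1])
E
```

```text
[ 0.46574882 -0.25060115  0.11543967] 0.029958500008282953 [ 1.209842   -1.49927815  0.6573348 ] [-0.54230903  0.09007037  2.03373457  0.00282885  1.01452033  0.76603247]
0.36 [-0.0026  0.0129  0.0074] -0.12662531358047868
0.48 [-0.0038 -0.0051  0.0074] -0.006626190867544679
0.6 [-0.0028 -0.023   0.0074] 0.11337285044872569
0.72 [ 0.0003 -0.0408  0.0074] 0.23337186532335963
0.84 [ 0.0055 -0.058   0.0074] 0.3533709102270546
0.96 [ 0.0127 -0.0745  0.0074] 0.47337003990920223
1.08 [ 0.0219 -0.0899  0.0075] 0.5933693042595656
1.2 [ 0.0328 -0.1042  0.0075] 0.7133687454484834
1.32 [ 0.0454 -0.1171  0.0075] 0.8333683955095115
1.44 [ 0.0594 -0.1284  0.0076] 0.9533682745030783
1.56 [ 0.0747 -0.1379  0.0076] 1.0733683893664194
1.68 [ 0.091  -0.1455  0.0077] 1.1933687335157643
```

View pics/w3.png

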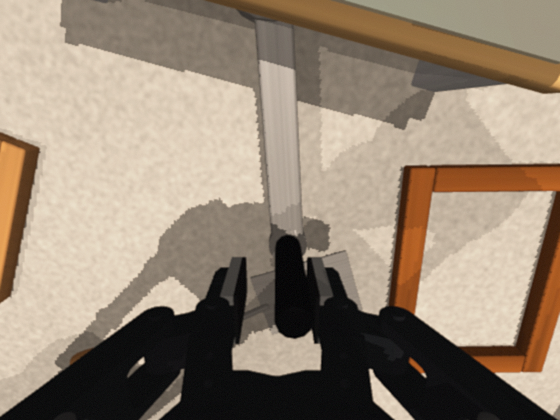

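The lever has swung with the fingers: the grip at about (291,290) leans on the trailing pad. I'll carry on along the arc.

move_arm(targets=[{"hand": 0.03,"x": -0.003,"y": -0.02,"z": 0.005,"yaw": 0.11},{"hand": 0.03,"x": 0.0,"y": -0.04,"z": 0.005,"yaw": 0.23},{"hand": 0.03,"x": 0.0055,"y": -0.058,"z": 0.005,"yaw": 0.35},{"hand": 0.03,"x": 0.013,"y": -0.074,"z": 0.005,"yaw": 0.47},{"hand": 0.03,"x": 0.022,"y": -0.09,"z": 0.005,"yaw": 0.59}])

```text
clock: 2.9
position: [0.4647, -0.1562, 0.1127]
eef_rot: [-3.096, 0.525, -0.01]
force: [-0.2, -2.0, 0.2]
opening: 0.0299
```

```bash
python3 st.py
```

```text
[ 0.46468931 -0.15621525  0.11268392] 0.029933979070353774 [-0.19749725 -1.95939767  0.23162033] [-0.37723747  0.01847404  2.11523177  0.00354597  1.00211554  1.5273892 ]
0.36 [0.0372 0.1009 0.0046] -0.7233182182398292
0.48 [0.0261 0.0867 0.0046] -0.6033204912670738
0.6 [0.0168 0.0713 0.0046] -0.4833229632219638
0.72 [0.0094 0.0549 0.0046] -0.3633254924061049
0.84 [0.0041 0.0377 0.0046] -0.2433279338408889
0.96 [0.0008 0.02   0.0046] -0.12333014757724703
1.08 [-0.0003  0.0021  0.0047] -0.0033320067172231127
1.2 [ 0.0007 -0.0159  0.0047] 0.11666659531225765
1.32 [ 0.0038 -0.0336  0.0048] 0.23666573865027063
1.44 [ 0.0091 -0.0508  0.0049] 0.3566654724076028
1.56 [ 0.0164 -0.0673  0.005 ] 0.47666581185073964
1.68 [ 0.0256 -0.0827  0.0051] 0.5966667375257413
```

move_arm(targets=[{"hand": 0.03,"x": 0.0,"y": -0.01,"z": 0.004,"yaw": 0.08},{"hand": 0.03,"x": 0.001,"y": -0.02,"z": 0.004,"yaw": 0.14},{"hand": 0.03,"x": 0.003,"y": -0.03,"z": 0.004,"yaw": 0.21},{"hand": 0.03,"x": 0.005,"y": -0.04,"z": 0.004,"yaw": 0.28},{"hand": 0.03,"x": 0.009,"y": -0.05,"z": 0.004,"yaw": 0.35}])

```text
clock: 3.4
position: [0.4911, -0.1128, 0.1111]
eef_rot: [-2.956, 1.056, -0.014]
force: [-1.9, -1.3, 1.0]
opening: 0.0299
```

```bash
python3 st.py|sed -n '1p;10,$p'
python3 - <<'E'
from h import *
from rig import manip
d=manip.snapshot("wrist");cv2.imwrite("pics/w4.png",d["color"][:,:,::-1])
d=manip.snapshot("side");cv2.imwrite("pics/s4.png",d["color"][:,:,::-1])
E
```

```text
[ 0.49113601 -0.11277562  0.11109046] 0.029855963343695002 [-1.86562032 -1.29516674  1.03589291] [-2.76204001e-01  4.44632440e-02  2.09171765e+00  1.83069405e-03
1.2 [0.0022 0.0352 0.0029] -0.23375263208254493
1.32 [-0.0009  0.0175  0.003 ] -0.11375619447886232
1.44 [-0.0018 -0.0005  0.0031] 0.006241226793531229
1.56 [-0.0007 -0.0184  0.0032] 0.12623977956694166
1.68 [ 0.0027 -0.0361  0.0033] 0.24623954681782667
```

View pics/w4.png

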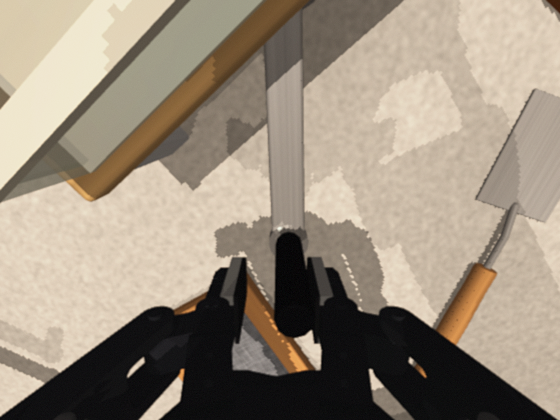

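View pics/s4.png

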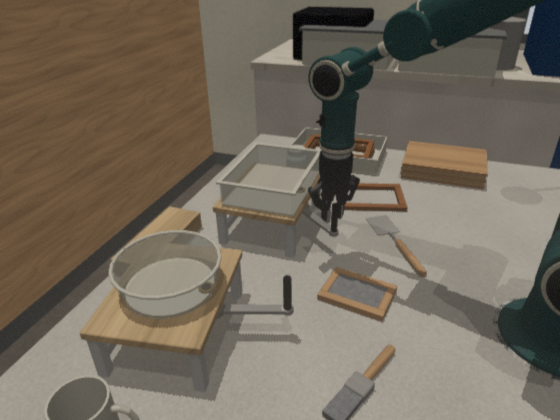

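The lever is nearly home and the basin lever (288,292) is unchanged. I'll push on slowly into the stop, watching the force.

move_arm(targets=[{"hand": 0.03,"x": -0.001,"y": -0.005,"z": 0.003,"yaw": 0.04},{"hand": 0.03,"x": -0.001,"y": -0.01,"z": 0.003,"yaw": 0.07},{"hand": 0.03,"x": -0.001,"y": -0.015,"z": 0.003,"yaw": 0.1},{"hand": 0.03,"x": -0.001,"y": -0.018,"z": 0.003,"yaw": 0.12}])

```text
clock: 3.9
position: [0.5029, -0.0999, 0.1094]
eef_rot: [-2.894, 1.223, -0.019]
force: [-6.1, -11.8, 3.4]
opening: 0.03
```

```bash
python3 st.py|sed -n '1p;2p;11,$p'
```

```text
[ 0.5028586  -0.09993052  0.10944583] 0.029974592891830108 [ -6.09296997 -11.7508419    3.40418625] [-2.43551737e-01  6.15233824e-02  2.07715514e+00 -2.11892565e-03
  9.91241214e-01  2.12819920e+00]
1.32 [0.0022 0.0348 0.0013] -0.22740933079309222
1.44 [-0.0008  0.0171  0.0014] -0.10741674743854279
1.56 [-0.0017 -0.0009  0.0014] 0.01257695785789048
1.68 [-0.0004 -0.0188  0.0015] 0.13257214592739386
```

The force has jumped to 13 N from about 2 N, so the stop seems reached. A small extra push will confirm it.

move_arm(targets=[{"hand": 0.03,"x": 0,"y": -0.002,"z": 0,"yaw": 0},{"hand": 0.03,"x": 0,"y": -0.003,"z": 0,"yaw": 0}])

```text
clock: 4.1
position: [0.5027, -0.1, 0.1094]
eef_rot: [2.891, -1.216, 0.014]
force: [-8.1, -8.5, 2.5]
opening: 0.0305
```

```bash
python3 st.py|sed -n '1p'
python3 - <<'E'
from h import *
from rig import manip
d=manip.snapshot("wrist");cv2.imwrite("pics/w5.png",d["color"][:,:,::-1])
E
```

```text
[ 0.50274286 -0.10003334  0.10940307] 0.030476082920272745 [-8.05399022 -8.51512999  2.50664656] [-0.24079904  0.06407904  2.07450204 -0.00738369  0.99525775  2.13010711]
```

View pics/w5.png

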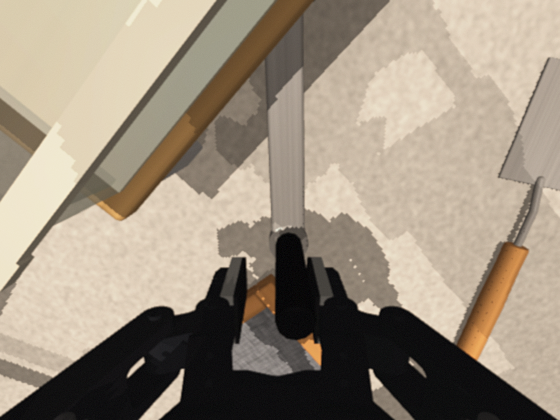

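The TCP did not move under the extra push with about 12 N on it, so the lever is against the stop. Now I back off, open and rise.

move_arm(targets=[{"hand": 0.04,"x": 0,"y": 0.005,"z": 0,"yaw": 0},{"hand": 0.05,"x": 0,"y": 0.006,"z": 0,"yaw": 0},{"hand": 0.05,"x": 0,"y": 0.006,"z": -0.03,"yaw": 0},{"hand": 0.05,"x": 0,"y": 0.006,"z": -0.075,"yaw": 0},{"hand": 0.05,"x": 0,"y": 0.006,"z": -0.12,"yaw": 0}])

```text
clock: 4.65
position: [0.4973, -0.1032, 0.2305]
eef_rot: [2.892, -1.215, 0.012]
force: [0.8, -0.9, 0.1]
opening: 0.05
```

move_arm(targets=[{"hand": 0.05,"x": -0.03,"y": 0,"z": -0.02,"yaw": 0},{"hand": 0.05,"x": -0.06,"y": 0,"z": -0.03,"yaw": 0},{"hand": 0.05,"x": -0.06,"y": 0,"z": -0.03,"yaw": 0},{"hand": 0.05,"x": -0.06,"y": 0,"z": -0.03,"yaw": 0}])

```text
clock: 5.05
position: [0.4555, -0.06, 0.2609]
eef_rot: [2.894, -1.213, 0.016]
force: [-0.2, -0.1, 0.6]
opening: 0.0499
```

```bash
python3 st.py|sed -n '1p'
python3 - <<'E'
from h import *
from rig import manip
for n in("wrist","scene","side"):
    d=manip.snapshot(n);cv2.imwrite(f"pics/{n}6.png",d["color"][:,:,::-1]);np.savez(n+"6.npz",**d)
E
```

```text
[ 0.45551054 -0.05998466  0.26086947] 0.049859468252990154 [-0.15025344 -0.11485184  0.60899095] [-0.18062416 -0.17900706  2.01009403 -0.00620433  1.30110106  2.18547112]
```

View pics/side6.png

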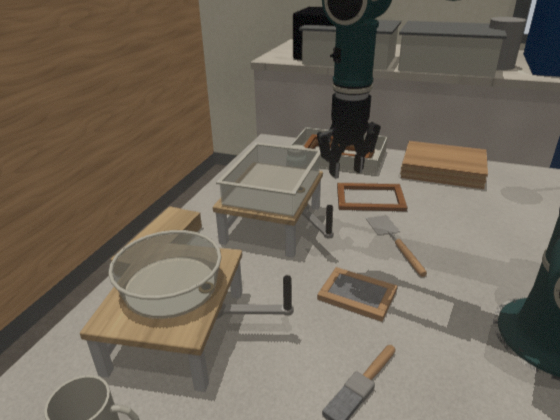

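View pics/scene6.png

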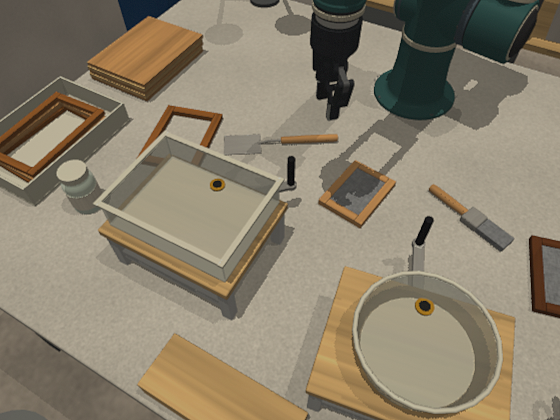

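View pics/wrist6.png

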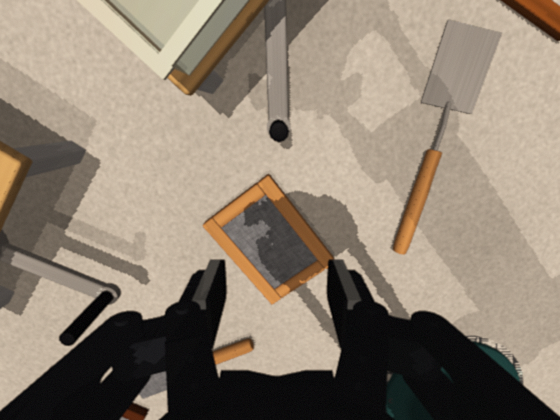

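The vat grip now stands on the robot's left, at scene (291,170), side (329,219) and wrist (278,130). The basin grip is still at scene (424,230) and side (288,292). I'll measure both grips.

Run:
```python
from h import *
W=dict(np.load("wrist6.npz"));S=dict(np.load("scene6.npz"));D=dict(np.load("side6.npz"))
C=np.array([.6055,-.207])
for nm,p in(("wrist",plane(W,278,130,.152)),("scene",plane(S,291.5,158,.152)),("side",plane(D,329.5,206.5,.152))):
    g=p[:2]-C;print(nm,p,np.linalg.norm(g),"turned",(-2.394-np.arctan2(g[1],g[0]))%(2*np.pi))
for d,r in((S,(405,205,440,255)),(D,(270,265,305,320))):print(axispt(d,r)[2])
```

```text
wrist [ 0.4996405  -0.10562057  0.152     ] 0.14657428793516727 turned 1.5113762966156
scene [ 0.49922101 -0.1054158   0.152     ] 0.14701895559033393 turned 1.5104086566203456
side [ 0.49698853 -0.09902698  0.152     ] 0.15307812542351104 turned 1.5305035762167467
[415 217  18  29 238]
[284 276   7  34 227]
```

```bash
python3 -c "
from rig import manip
print(manip.close_job())"
```

```text
the job is handed in; nothing more can be done
None
```

The rectangular vat's drain is shut. I swung its lever by the upright grip, loosely held between the fingers, along its arc from the robot's right to its left and up against the stop. Then I backed off, rose clear and handed the job in at about 5 s; no verdict was reported.

**Stop:** the force rose from about 2 N to about 13 N, and a further 3 mm push did not move the gripper.

**Turn:** the final pictures give about 1.51 to 1.53 rad of turn. The grip's position differs by about 7 mm between the side view and the other two. Even the lowest reading is above the 1.36 rad limit.

**Basin:** its grip's outline sits in the same place in the scene and side pictures as at the start.

**Arm:** it ended clear of everything, with the force reading close to zero.

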